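# Fit the tube rest to the crimper's bed and start its clamping knob cleanly

### The arm

A 6-joint arm with a two-finger parallel gripper is mounted at the origin on the work surface. World frame = base frame: x ahead of the robot, y to its left, z up, the work surface at z = 0. Lengths are in mm, angles in rad, forces in N, time in s.
With the tool pointing down it reaches from about 350 to 775 mm from the base axis. Payload 7.3 kg.
Tool frame: the origin (TCP) lies midway between the tips of the shut fingers; the grasp point (between the pads) lies 19 mm behind it; z points along the fingers, y is the line along which they close (so a half turn about z gives the same grasp; the last joint's range is limited). The gripper opens to 92 mm and grips with 3 to 60 N. Pads are 19 mm wide; open, the fingers measure 130 mm over their backs; the gripper's body (75 mm by 190 mm) begins 47 mm behind the grasp point.
Start: joints at [-1.401, 0.342, 1.524, -0, 1.275, -0.146], TCP at [163.076, -499.054, 190.341] pointing down, gripper open.
Joint ranges: [-2.53, 2.53], [-0.77, 2.02], [0.04, 2.7], [-1, 4.14], [0.28, 2.66], [-3.11, 3.11]. Speed limits (rad/s): [2.57, 2.57, 3.14, 3.14, 3.14, 3.14].

### API

Orientations are given as [roll, pitch, yaw] about the fixed x, y, z axes, in that order (R = Rz(yaw) Ry(pitch) Rx(roll)).
In Python, from plant import get_obs, capture, camera_model, close_job, search_frame, regions_of, pinpoint gives the robot as it stands. The module is installed in compiled form; this text tells all that it offers.
- The arm moves only by the shell command python3 -m pendant 'ROWS'. ROWS is JSON, one flat list of numbers, 7 for each row, row after row: the shift along the tool's x, y, z in units of 30 mm (1.0 is 30 mm), then the turn, a rotation vector about the tool's x, y, z in units of 4 degrees (1.0 is 4 degrees), then the closure, from -1 (fully open) to 1 (shut), so that 0 is half open. In form: [dx, dy, dz, wx, wy, wz, gripper, dx, dy, dz, wx, wy, wz, gripper, ...]. A call has 1 to 12 rows; each row shifts and turns the commanded pose from where the row before left it, along the tool's axes as they then stand; what a row does not reach is not made up. A row lasts 1/10 s, in which the tool goes at most 50 mm and 8.59 degrees, less where a joint would pass 70% of its speed; a pose out of reach is approached as far as the arm can. A call with a number of a shift or a turn outside -1 to 1 is refused whole. A call with a gripper value outside its range is refused whole. The fingers move at their own pace and stop on an object; the grip force is fixed at half the most. Time passes only in rows, so rows that do not move let the fingers close. It gives the time, the measured TCP pose, the force, the opening and the grip force at its end, in the units of the state.
- get_obs(): the state, without advancing time (a new reading comes with each control period).
- capture(name): name is "side" or "top"; returns the picture (420x560x3 uint8, red, green, blue); there is no depth.
- camera_model(name): a dict with "fov_y" (degrees; the focal length in pixels is half the picture's height over the tangent of half this angle, whatever the lens; pixels are square), "cx", "cy" (the principal point, pixels), "pose" (4x4, takes a point from camera to world coordinates). Camera axes: x right, y up, looking along -z (the intrinsics and any distortion apply to the point x, -y, -z); pixel columns grow to the right and rows downward; lengths in mm; the calibration is good to about 2 mm. A picture is of the moment at which its call begins. camera_model takes no time and is no camera call.
- close_job(): hands the job in; it is judged then, once.
Trained networks look in the newest picture that a camera, given by its name, has taken for a name from the list of things; names that differ only in an ending like _2 or _b are one class to them, and where a whole thing is asked for, a point or a joint stands for the part that bears it (a point fixed in the world has none). Each returns a list of dicts, best first, with "score" (0 to 1); they miss things now and then, are a little off and sometimes report something else, mostly with a low value. They report only what shows in the picture. A call takes as long as a camera call. They do not tell look-alikes from the thing itself.
- search_frame(camera, thing): "location" ([column, row] in pixels, amid what is visible of it).
- regions_of(camera, thing): "pixels" (420x560 bool, what is visible of it) and "location" ([column, row] in pixels, amid what is visible of it).
- pinpoint(camera, thing): "location" ([column, row] in pixels: a listed point, or the origin of a listed thing).
The state is a dict: "time": time; "joint_positions": joint angles; "dq": joint speeds; "tau": joint torques, N m; "tool_pos": TCP position; "tcp_rot": TCP orientation; "contact_force": force on the tool from outside, world axes, zero at the start; "moment": the same for the moment, N m; "grip_width": finger opening in mm; "finger_force": force on a finger pad.
Only numpy, scipy, OpenCV 4.12 (cv2) and the standard library are available. Lean on these libraries where they do the work, as an engineer would, in place of code of your own. Each camera call takes 0.05 s, during which the arm holds its last target. There are 200 camera calls.

### The job

Slide the V-shaped tube rest along its channel until its forked foot is fully home against the stud. Then press the spring-loaded clamping knob lightly down onto the stud and turn it backwards (anticlockwise seen from above) just until you feel the thread click and the knob drop; only then turn it forwards (clockwise) to start the thread cleanly, and screw it down until its washer holds the foot snugly, without forcing it, and let go. Leave the other things on the bed and the bench where they are.

Things in the scene. Friction and masses are not known exactly. Their poses are not given: they have to be found in the camera images.
- bed: Red cast bed, 140 (x) x 280 (y) x 30 mm high, bolted to the bench. Origin under its middle at bench height, z up, y along the channel. The channel runs along y between two dark ribs (10 mm wide, 8 mm high, 48.5 mm apart, centred on x = 0); its floor is 30 mm above the bench. The stud stands at x = 0, y = -65 mm. The tube rest goes home towards -y.
- stud: Round steel clamp stud, 20 mm across, upright in the channel; origin on its axis at the channel floor. Its coarse right-hand thread has 8 mm lead (1.27 mm per rad). Where round the stud the thread starts is hidden by the knob, is not given by this reading and differs every time: it is found by feel. Turning the knob forwards before the click forces the thread.
- clamp_knob: The captive clamping knob; origin on the stud's axis at the underside of its washer (38 mm across). It does not turn with the knob. Sprung upwards (2.5 N at the top, 5 N when 10 mm down). Heights above bench: free 52.5 mm; pressed on the unstarted thread 47.5 to 50.5; clicked 42 to 43.2; washer on the foot 41. Over 30 N on the thread before the click bruises it.
- knob_turn (a joint): Turn of the knob in rad, growing forwards (clockwise from above); starts within 0.2 of 0. The click lies between -0.55 and -1.65; it must not be backed past -2.4. Runs with under 0.1 N m. The washer meets the foot 1.5 to 2 rad after the click; then each rad adds 12 to 14 N of clamping, each N about 0.01 to 0.02 N m: snug is 8 to 25 N, over 32 N is forced. It stays where left.
- knob_grip (a point): Point to grasp on the knob: on its axis, 42 mm above the washer's underside, 11 mm below the top. The grip is a black bar 62 mm long (point x), 14 mm thick (point y), 34 mm high, on a black hub 34 mm across whose flat top is 23 mm below this point. It turns and sinks with the knob. Backed off under light pressure the knob climbs 1.27 mm per rad, then can drop 8 mm: the click.
- knob_top (a point): Centre of the bar's top face, 11 mm above knob_grip, same axes. A hand holding the knob at a fixed height keeps it from dropping, so it must press and follow: at the click the knob gives way and can be pressed 8 mm down. From there forwards: after 0.8 rad the thread holds the knob down unaided, drawing it down 1.27 mm per rad. Backed over 0.6 rad past the click it climbs again.
- rest_grip (a point): Middle of the tube rest's aluminium V block, 42 mm above its foot's underside. The block is 46 mm wide (point x: pinch its flanks), 30 mm thick (y) and 60 mm high, with a V notch 36 mm wide, 18 mm deep on top. Home, the fork touches the stud and this point is at bed y = +30 mm; it starts 22 to 38 mm farther to +y. 0.4 to 0.6 kg.
- rest: The same tube rest; origin under the V block at the foot's underside. The steel foot lies on the channel floor, 46 mm wide, 11 mm thick, from y = +22 mm to -125 mm; its -y end is a fork with an open slot 24 mm wide and 40 mm deep that takes the stud under the knob.
- ferrule_a: Bystander: steel crimp ferrule, a ring 32 mm across and 34 mm high, standing on the bed beside the channel. Origin at its underside.
- adapter: Bystander: steel hexagon adapter about 31 mm across and 42 mm high, standing on the bed beside the channel. Origin at its underside.
- ferrule_b: Bystander: steel ferrule, 26 mm across and 30 mm high, standing on the bench beyond the bed. Origin at its underside.
- die_jaw: Bystander: dark steel die jaw, 44 x 36 x 36 mm, on the bench beyond the bed. Origin at its underside.
- spanner: Bystander: steel spanner 200 mm long lying on the bench on the robot's side of the bed. Origin at its underside.
- grease_tin: Bystander: tin 68 mm across and 55 mm high on the bench to the left of the bed. Origin at its underside.
- calliper: Bystander: steel calliper 170 mm long lying on the bench to the right of the bed. Origin at its underside.
Mind the look-alikes: they are no part of the job. Leave any orange or purple look-alike of the rest alone.

How it is judged:
By the outcome, as a careful person would: the job done as asked, in the order asked, and still so for the second after the job is handed in, with the robot touching nothing.
It also fails if it takes over 72 s, if anything falls off the work surface, if the arm or the gripper's body presses on something with over 40 N, if the wrist force passes 120 N, or if a joint passes its speed limit or range.

## Working session

There is one attempt and no reset: what is moved stays moved. The work goes in short steps, Python scripts to look and compute and a shell command to move; the robot and the scene stay as the last step left them, time stands still between calls to the robot, and variables do not carry over. Pictures are saved under pics/ and viewed, at most 10 in all, crops included, and the job is handed in when it is done.

```bash
mkdir -p pics
cat > h.py <<'E'
import numpy as np,cv2
from plant import *
from scipy.spatial.transform import Rotation as R
def ray(cam,px):
    m=camera_model(cam);f=210/np.tan(np.radians(m['fov_y'])/2)
    d=np.array([(px[0]-m['cx'])/f,-(px[1]-m['cy'])/f,-1.]);P=np.array(m['pose'])
    return P[:3,3],P[:3,:3]@d
def atz(cam,px,z):
    o,d=ray(cam,px);return o+d*(z-o[2])/d[2]
def tri(pa,pb):
    A=[];b=[]
    for c,p in(('side',pa),('top',pb)):
        o,d=ray(c,p);d/=np.linalg.norm(d);M=np.eye(3)-np.outer(d,d);A.append(M);b.append(M@o)
    x=np.linalg.lstsq(np.vstack(A),np.hstack(b),rcond=None)[0]
    return x
E
python3 - <<'E'
from h import *
np.set_printoptions(precision=1,suppress=True)
for c in('side','top'):
    cv2.imwrite(f'pics/{c}0.png',capture(c)[:,:,::-1]);m=camera_model(c);print(c,{k:v for k,v in m.items()})
    for t in('bed','stud','knob_grip','knob_top','rest_grip','rest','clamp_knob'):
        print(c,t,[(np.round(r['location'],1),round(r['score'],2)) for r in pinpoint(c,t)[:3]])
print(get_obs())
E
```

```text
side {'fov_y': 45.493038288167945, 'cx': 282.66932122702093, 'cy': 208.60921686862528, 'pose': array([[   1. ,    0.2,   -0.2,  281.1],
       [  -0.3,    0.6,   -0.8, -843.4],
       [  -0. ,    0.8,    0.6,  824.5],
       [   0. ,    0. ,    0. ,    1. ]])}
side bed [(array([280.7, 261. ]), 0.86)]
side stud [(array([293.9, 269.8]), 0.55)]
side knob_grip [(array([293.6, 244. ]), 0.92)]
side knob_top [(array([293.3, 243.3]), 0.62)]
side rest_grip [(array([257. , 178.6]), 0.9), (array([175.2, 204.9]), 0.79), (array([274.2, 224.8]), 0.78)]
side rest [(array([178.4, 217.9]), 0.95), (array([190.3, 172.9]), 0.85), (array([272.3, 237.3]), 0.78)]
side clamp_knob [(array([294. , 264.7]), 0.96), (array([282.5, 217.9]), 0.33)]
top {'fov_y': 53.83471036492862, 'cx': 283.98828916952937, 'cy': 205.25099889474248, 'pose': array([[   0.1,    1. ,   -0.2,  314.5],
       [  -1. ,    0.1,   -0. ,   78.6],
       [  -0. ,    0.2,    1. , 1152.2],
       [   0. ,    0. ,    0. ,    1. ]])}
top bed [(array([320.2, 218.8]), 0.76)]
top stud [(array([273.8, 199.7]), 0.46)]
top knob_grip [(array([344.8, 213.6]), 0.69)]
top knob_top [(array([344.2, 215.3]), 0.6)]
top rest_grip [(array([366.5, 138.2]), 0.88), (array([226. , 289.2]), 0.82), (array([204.1, 199.3]), 0.74)]
top rest [(array([154.2, 262.3]), 0.85), (array([300.3, 217.3]), 0.76), (array([207.4, 205. ]), 0.69)]
top clamp_knob [(array([345.4, 216.6]), 0.78), (array([298.3, 217.6]), 0.38)]
{'time': 0.8, 'joint_positions': array([-1.4,  0.3,  1.5, -0. ,  1.3, -0.1]), 'dq': array([ 0.,  0., -0.,  0., -0.,  0.]), 'tau': array([  0. , -43.1, -24.4,   0.1,   0. ,   0. ]), 'tool_pos': array([ 163.1, -499.1,  190.4]), 'tcp_rot': array([3.1, 0. , 0.3]), 'contact_force': array([0. , 0.9, 0.4]), 'moment': array([-0.,  0.,  0.]), 'finger_force': 0.0, 'grip_width': 92.02814209336007}
```

View pics/side0.png

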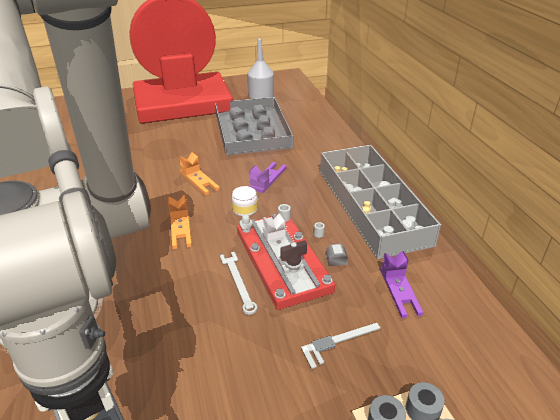

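View pics/top0.png

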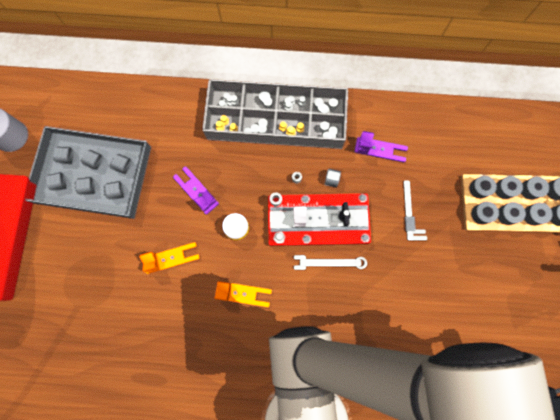

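The side view shows the real rest (aluminium) at about (274,225) and the knob at (293,244). The top view shows the bed at (320,219), the knob bar at (345,215) and the V block near (300,217). The orange and purple rests are look-alikes.

Run:
```python
from h import *
np.set_printoptions(precision=1,suppress=True)
for c in('side','top'):
    im=capture(c);r=im.astype(int);m=((r[:,:,0]>110)&(r[:,:,1]<70)&(r[:,:,2]<70)).astype(np.uint8)
    n,l,s,ce=cv2.connectedComponentsWithStats(m)
    ctr=(281,261) if c=='side' else (320,219)
    box=np.zeros_like(m);w=70;box[ctr[1]-w:ctr[1]+w,ctr[0]-w:ctr[0]+w]=1
    ys,xs=np.nonzero(m*box)
    P=np.array([atz(c,(x,y),30)[:2] for x,y in zip(xs,ys)],np.float32)
    print(c,'bed',cv2.minAreaRect(P),camera_model(c).keys())
    cc=(285,235) if c=='side' else (320,217);h=52
    cv2.imwrite(f'pics/{c}1.png',cv2.resize(im[cc[1]-h:cc[1]+h,cc[0]-h-14:cc[0]+h+14,::-1],None,fx=6 if c=='side' else 6,fy=6 if c=='side' else 6,interpolation=cv2.INTER_CUBIC)[:600])
    d=[]
    for t in('knob_grip','knob_top','rest_grip','rest','clamp_knob','ferrule_a','adapter','grease_tin'):
        print(c,t,[(np.round(q['location'],1),round(q['score'],2)) for q in pinpoint(c,t)[:4] if abs(q['location'][0]-ctr[0])<100])
print('knob',tri((293.5,243.7),(344.6,214)),tri((294,264.7),(345.4,216.6)))
```

```text
side bed ((527.9935302734375, -24.3607177734375), (141.36270141601562, 278.62939453125), 5.1212358474731445) dict_keys(['fov_y', 'cx', 'cy', 'pose'])
side knob_grip [(array([291.9, 245.6]), 0.55)]
side knob_top [(array([294.3, 242.5]), 0.88)]
side rest_grip [(array([273.9, 220.9]), 0.91), (array([188.8, 159.1]), 0.65), (array([255.7, 176.8]), 0.56)]
side rest [(array([191.4, 170.7]), 0.81), (array([261.9, 190.9]), 0.64)]
side clamp_knob [(array([296.5, 268.1]), 0.69)]
side ferrule_a [(array([318.5, 232.1]), 0.56), (array([284.7, 218.3]), 0.45)]
side adapter []
side grease_tin [(array([245.2, 207. ]), 0.58)]
top bed ((593.0421142578125, 16.029281616210938), (274.01873779296875, 305.4764099121094), 5.374382019042969) dict_keys(['fov_y', 'cx', 'cy', 'pose'])
top knob_grip [(array([343.9, 213.5]), 0.48)]
top knob_top [(array([344.3, 214.7]), 0.67)]
top rest_grip [(array([301.3, 220.9]), 0.94), (array([225.4, 288.9]), 0.68), (array([365.1, 139.2]), 0.65)]
top rest [(array([364.3, 145.9]), 0.94), (array([301.5, 218. ]), 0.8), (array([224.4, 292.5]), 0.78)]
top clamp_knob [(array([343. , 215.6]), 0.59)]
top ferrule_a [(array([273.9, 201.7]), 0.65), (array([298.7, 179.3]), 0.55)]
top adapter [(array([279.2, 236.4]), 0.67)]
top grease_tin [(array([235.1, 227.7]), 0.76)]
knob [536.2 -62.6 104.3] [537.7 -71.9  50.7]
```

View pics/side1.png

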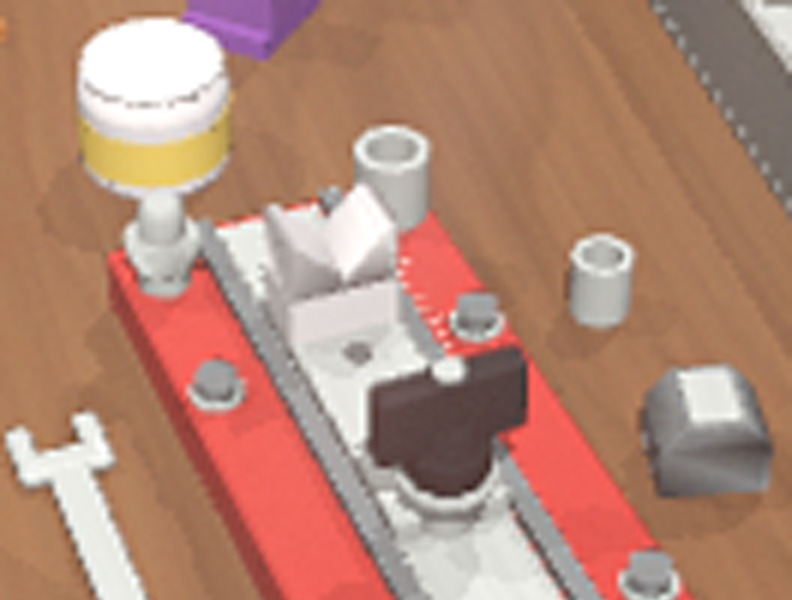

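View pics/top1.png

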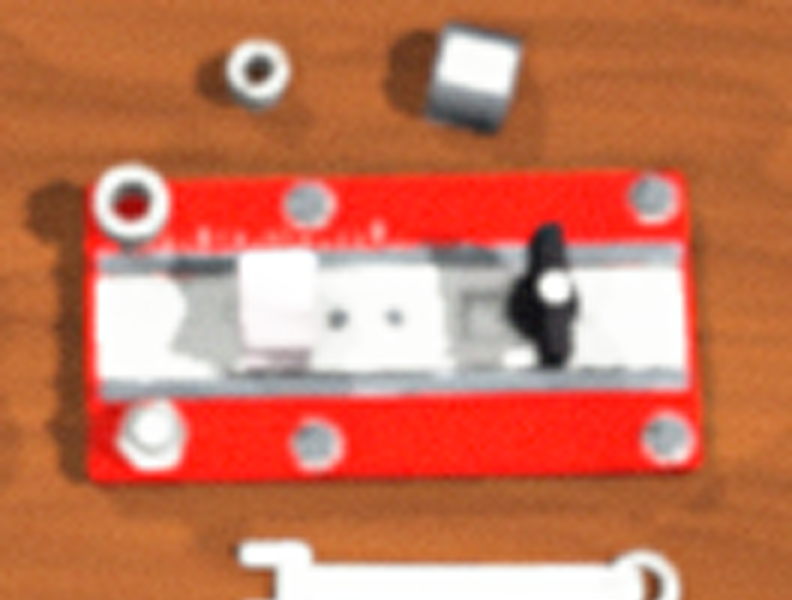

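Run:
```python
from h import *
np.set_printoptions(precision=1,suppress=True)
im=cv2.imread('pics/top0.png')[:,:,::-1].astype(int)
m=((im[:,:,0]>140)&(im[:,:,1]<60)&(im[:,:,2]<60)).astype(np.uint8)
box=np.zeros_like(m);box[185:255,258:378]=1
ys,xs=np.nonzero(m*box);P=np.array([atz('top',(x,y),30)[:2] for x,y in zip(xs,ys)],np.float32)
print(cv2.minAreaRect(P))
for p in((90,183),(686,172),(703,467),(90,480)): print('top corner',atz('top',(254+p[0]/6,165+p[1]/6),30))
for p in((110,255),(335,195)): print('side corner',atz('side',(219+p[0]/6,183+p[1]/6),30))
for z in(105.5,):
  print('knobtop',atz('top',(345.3,213.2),z),atz('side',(219+448/6,183+370/6),z), atz('side',(294.3,242.5),z))
for p in ((545,228),(552,362)): print('bar end top',atz('top',(254+p[0]/6,165+p[1]/6),105.5))
for p in ((372,390),(522,352)): print('bar end side',atz('side',(219+p[0]/6,183+p[1]/6),105.5))
print('ferr_b side',atz('side',(219+603/6,183+250/6),30),'top',atz('top',(254+258/6,165+70/6),30))
print('rest', tri((273.9,220.9),(301.3,220)),atz('top',(301.,216),72),atz('side',(273.9,220.9),72))
for c in('top','side'):print(np.array(camera_model(c)['pose'])[:3,3])
```

```text
((529.1455078125, 0.3428802490234375), (142.62086486816406, 280.74609375), 5.170339107513428)
top corner [586.  140.6  30. ]
top corner [ 611.3 -135.9   30. ]
top corner [ 473.8 -147.5   30. ]
top corner [447.8 129.5  30. ]
side corner [452.3 125.4  30. ]
side corner [553.7 137.2  30. ]
knobtop [535.1 -63.7 105.5] [538.4 -66.7 105.5] [541.9 -60.3 105.5]
bar end top [561.9 -61.4 105.5]
bar end top [503.5 -66.8 105.5]
bar end side [509.1 -69.1 105.5]
bar end side [567.2 -65.1 105.5]
ferr_b side [650.9  68.4  30. ] top [646.2  66.1  30. ]
rest [519.4  47.1  86.8] [526.1  48.9  72. ] [531.3  65.7  72. ]
[ 314.5   78.6 1152.2]
[ 281.1 -843.4  824.5]
```

```bash
cat >> h.py <<'E'
def go(p,yawdeg=None):
    o=get_obs();r=np.array(o['tcp_rot']);M=R.from_euler('xyz',r)
    d=M.inv().apply(np.array(p)-o['tool_pos'])/30
    print('t',round(o['time'],2),'tcp',np.round(o['tool_pos'],1),'rpy',np.round(np.degrees(r),2),'q',np.round(o['joint_positions'],3),'F',np.round(o['contact_force'],1))
    print('shift units',np.round(d,3))
    if yawdeg is not None:
        T=R.from_euler('xyz',[180,0,yawdeg],degrees=True)
        print('turn units',np.round(np.degrees((M.inv()*T).as_rotvec())/4,2))
E
python3 - <<'E'
from h import *
print(atz('top',(254+277.5/6,165+300/6),90),atz('side',(219+330/6,183+320/6),90))
go((524,52,140),95.2);go((524,52,140),-84.8)
E
```

```text
[525.04581972  51.53433701  90.        ] [510.14463114  -9.86776652  90.        ]
t 1.7 tcp [ 163.1 -499.1  190.3] rpy [179.99  -0.    18.09] q [-1.401  0.342  1.524  0.     1.275 -0.146] F [ 0.5 -0.2 -0.5]
shift units [ 17.14  -13.724   1.677]
turn units [  0.     0.   -19.28]
t 1.7 tcp [ 163.1 -499.1  190.3] rpy [179.99  -0.    18.09] q [-1.401  0.342  1.524  0.     1.275 -0.146] F [ 0.5 -0.2 -0.5]
shift units [ 17.14  -13.724   1.677]
turn units [ 0.   -0.   25.72]
```

```bash
python3 -m pendant '[0.95,-0.76,0,0,0,0,-1,0.95,-0.76,0,0,0,0,-1,0.95,-0.76,0,0,0,0,-1,0.95,-0.76,0,0,0,0,-1,0.95,-0.76,0,0,0,0,-1,0.95,-0.76,0,0,0,0,-1,0.95,-0.76,0,0,0,0,-1,0.95,-0.76,0,0,0,0,-1,0.95,-0.76,0,0,0,0,-1,0.95,-0.76,0,0,0,0,-1,0.95,-0.76,0,0,0,0,-1,0.95,-0.76,0,0,0,0,-1]'
python3 -m pendant '[0.95,-0.76,0,0,0,0,-1,0.95,-0.76,0,0,0,0,-1,0.95,-0.76,0,0,0,0,-1,0.95,-0.76,0,0,0,0,-1,0.95,-0.76,0,0,0,0,-1,0.95,-0.76,0,0,0,0,-1,0,0,0,0,0,-0.96,-1,0,0,0,0,0,-0.96,-1,0,0,0,0,0,-0.96,-1,0,0,0,0,0,-0.96,-1,0,0,0,0,0,-0.96,-1,0,0,0,0,0,-0.96,-1]'
python3 -m pendant '[0,0,0,0,0,-1,-1,0,0,0,0,0,-1,-1,0,0,0,0,0,-1,-1,0,0,0,0,0,-1,-1,0,0,0,0,0,-1,-1,0,0,0,0,0,-1,-1,0,0,0,0,0,-1,-1,0,0,0,0,0,-1,-1,0,0,0,0,0,-1,-1,0,0,0,0,0,-1,-1,0,0,0,0,0,-1,-1,0,0,0,0,0,-1,-1]'
python3 -c "
from h import *
go((524.5,53,53),95.2)"
```

```text
time: 2.9
tool_pos: [403.9, -131.4, 190.6]
tcp_rot: [3.141, -0.0, 0.316]
contact_force: [0.5, -0.4, 0.2]
grip_width: 91.7
finger_force: 0.0
time: 4.1
tool_pos: [523.3, 50.4, 190.3]
tcp_rot: [3.142, 0.0, 0.721]
contact_force: [0.2, 0.3, -0.4]
grip_width: 91.6
finger_force: 0.0
time: 5.3
tool_pos: [523.2, 50.4, 190.3]
tcp_rot: [-3.142, 0.0, 1.559]
contact_force: [-0.0, -0.2, 0.1]
grip_width: 91.6
finger_force: 0.0
t 5.3 tcp [523.2  50.4 190.3] rpy [-1.80e+02  1.00e-02  8.93e+01] q [-0.05   0.343  1.522 -0.     1.276 -0.038] F [-0.  -0.2  0.1]
shift units [0.089 0.041 4.577]
turn units [-0.    0.   -1.48]
```

```bash
python3 -m pendant '[0,0,0,0,0,-0.74,-1,0.07,0.04,0.5,0,0,-0.74,-1,0,0,1,0,0,0,-1,0,0,1,0,0,0,-1,0,0,1,0,0,0,-1,0,0,0.7,0,0,0,-1,0,0,0.35,0,0,0,-1,0,0,0,0,0,0,-1]'
python3 - <<'E'
from h import *
go((524.5,53,53),95.2)
a=capture('side')[165:265,215:345,::-1];cv2.imwrite('pics/s2.png',cv2.resize(a,None,fx=6,fy=6,interpolation=cv2.INTER_CUBIC))
E
```

```text
time: 6.1
tool_pos: [523.6, 52.5, 52.7]
tcp_rot: [-3.139, -0.0, 1.659]
contact_force: [0.7, 0.7, 0.1]
grip_width: 91.8
finger_force: 0.0
t 6.1 tcp [523.6  52.5  52.7] rpy [-1.7985e+02 -1.0000e-02  9.5050e+01] q [-0.046  0.498  1.701 -0.     0.946 -0.134] F [0.7 0.7 0.1]
shift units [ 0.013  0.032 -0.01 ]
turn units [-0.04 -0.   -0.04]
```

View pics/s2.png

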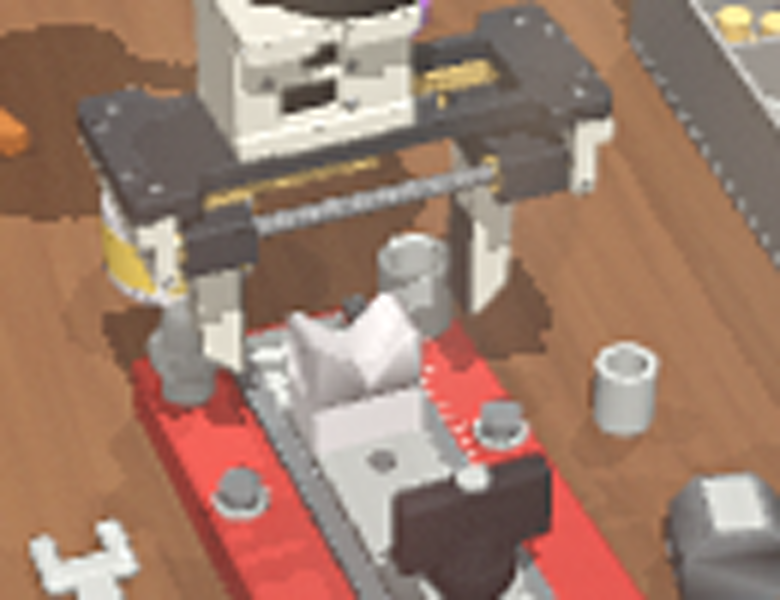

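The fingers straddle the block, but they look a little behind it: tips at crop (230,365) and (485,310), block base at about (365,440). I'll check by projecting.

```bash
cat >> h.py <<'E'
def proj(cam,p):
    m=camera_model(cam);f=210/np.tan(np.radians(m['fov_y'])/2);P=np.array(m['pose'])
    q=P[:3,:3].T@(np.array(p)-P[:3,3]);return np.array([m['cx']+f*q[0]/-q[2],m['cy']+f*-q[1]/-q[2]])
E
python3 - <<'E'
from h import *
cr=lambda p:np.round((proj('side',p)-[215,165])*6)
b=np.radians(5.2);ux=np.array([np.cos(b),np.sin(b),0]);uy=np.array([-np.sin(b),np.cos(b),0]);o=np.array([529.1,.3,0])
t=get_obs()['tool_pos'];print('tips',cr(t-46*ux),cr(t+46*ux))
for y in(40,45,50,55,60,65):
    print(y,'front base L/R',cr(o+ux*-23+uy*(y-15)+[0,0,41]),cr(o+ux*23+uy*(y-15)+[0,0,41]),'peak fL,fR',cr(o+ux*-23+uy*(y-15)+[0,0,90]),cr(o+ux*23+uy*(y-15)+[0,0,90]))
print('tipedges TCP',cr(t))
E
```

```text
tips [238. 421.] [453. 366.]
40 front base L/R [317. 474.] [425. 445.] peak fL,fR [315. 378.] [426. 350.]
45 front base L/R [313. 466.] [421. 438.] peak fL,fR [310. 370.] [421. 342.]
50 front base L/R [309. 458.] [416. 430.] peak fL,fR [306. 363.] [416. 335.]
55 front base L/R [304. 451.] [411. 423.] peak fL,fR [301. 355.] [411. 327.]
60 front base L/R [300. 443.] [407. 415.] peak fL,fR [297. 348.] [406. 320.]
65 front base L/R [295. 436.] [402. 408.] peak fL,fR [292. 340.] [402. 313.]
tipedges TCP [347. 393.]
```

Run:
```python
from h import *
a=capture('top')[165:265,255:385,::-1];cv2.imwrite('pics/t2.png',cv2.resize(a,None,fx=6,fy=6,interpolation=cv2.INTER_CUBIC))
o=get_obs();print(o['tool_pos'],o['time'])
t=o['tool_pos'];b=np.radians(5.2);ux=np.array([np.cos(b),np.sin(b),0])
for c,off in(('side',[215,165]),('top',[255,165])):
  for dz in(0,66,110): print(c,dz,[np.round((proj(c,t+[0,0,dz]+ux*k)-off)*6) for k in(-95,-46,0,46,95)])
```

```text
[525.07086618  52.49642434  54.61205635] 6.2
side 0 [array([122., 450.]), array([240., 420.]), array([348., 392.]), array([454., 364.]), array([564., 336.])]
side 66 [array([111., 318.]), array([234., 288.]), array([346., 261.]), array([455., 234.]), array([569., 206.])]
side 110 [array([104., 224.]), array([229., 195.]), array([344., 168.]), array([456., 142.]), array([572., 115.])]
top 0 [array([272., 526.]), array([269., 416.]), array([266., 315.]), array([264., 215.]), array([261., 111.])]
top 66 [array([278., 510.]), array([275., 393.]), array([272., 286.]), array([269., 181.]), array([266.,  70.])]
top 110 [array([283., 498.]), array([279., 376.]), array([276., 264.]), array([273., 155.]), array([270.,  40.])]
```

View pics/t2.png

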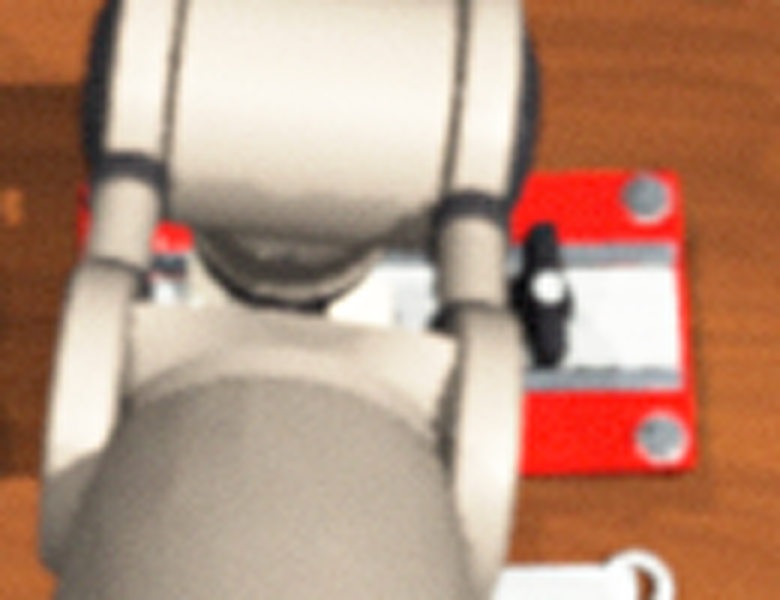

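Run:
```python
from h import *
a=capture('side')[165:265,215:345,::-1];cv2.imwrite('pics/s3.png',cv2.resize(a,None,fx=6,fy=6,interpolation=cv2.INTER_CUBIC))
o=get_obs();print(o['tool_pos'],o['time'],np.abs(cv2.imread('pics/s3.png').astype(int)-cv2.imread('pics/s2.png')).mean())
```

```text
[525.35903185  52.48036266  54.96233007] 6.25 4.765903846153846
```

View pics/s3.png

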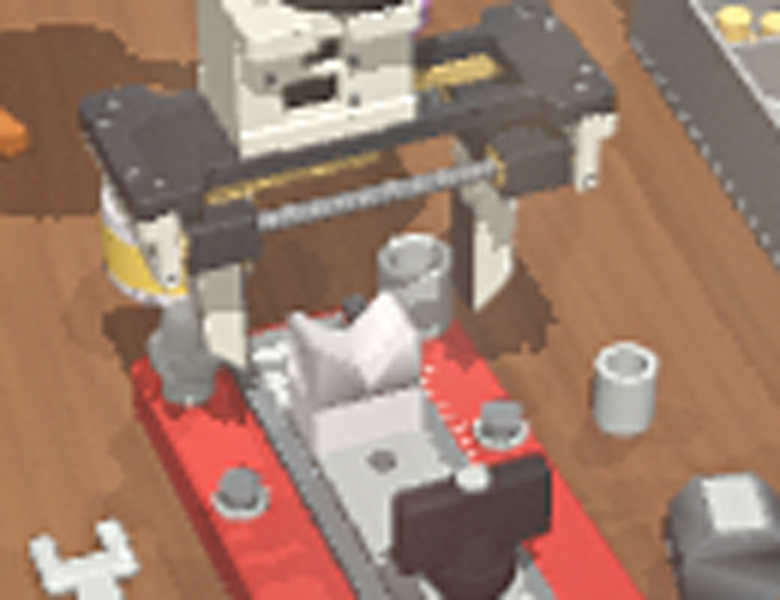

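Pose is unchanged, but the fingers show about 50 crop pixels (roughly 27 mm) higher than projected, with tips near (240,368) and (475,312). They still overlap the flanks, so I'll close and see what they feel.

```bash
python3 -m pendant '[0,0,0,0,0,0,1,0,0,0,0,0,0,1,0,0,0,0,0,0,1,0,0,0,0,0,0,1,0,0,0,0,0,0,1,0,0,0,0,0,0,1,0,0,0,0,0,0,1,0,0,0,0,0,0,1]'
python3 - <<'E'
from h import *
go((524.5,53,53),95.2)
a=capture('side')[165:265,215:345,::-1];cv2.imwrite('pics/s4.png',cv2.resize(a,None,fx=6,fy=6,interpolation=cv2.INTER_CUBIC))
E
```

```text
time: 7.05
tool_pos: [524.4, 52.5, 53.9]
tcp_rot: [-3.142, 0.0, 1.659]
contact_force: [-1.0, -0.4, 1.0]
grip_width: 32.7
finger_force: 0.8
t 7.05 tcp [524.4  52.5  53.9] rpy [-1.800e+02  1.000e-02  9.506e+01] q [-0.046  0.496  1.7   -0.     0.946 -0.134] F [-1.  -0.4  1. ]
shift units [0.017 0.006 0.03 ]
turn units [-0.    0.   -0.04]
```

View pics/s4.png

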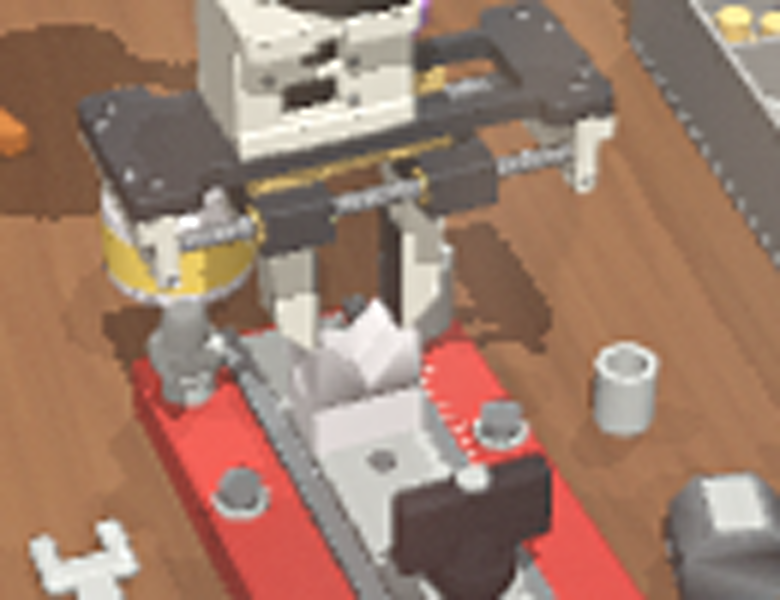

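Run:
```python
import cv2,numpy as np
a=[cv2.imread(f'pics/s{k}.png')[180:480,170:520] for k in(3,4)]
b=np.hstack([cv2.resize(x,(400,343)) for x in a]);cv2.imwrite('pics/cmp.png',b)
```

```text
(no output)
```

View pics/cmp.png

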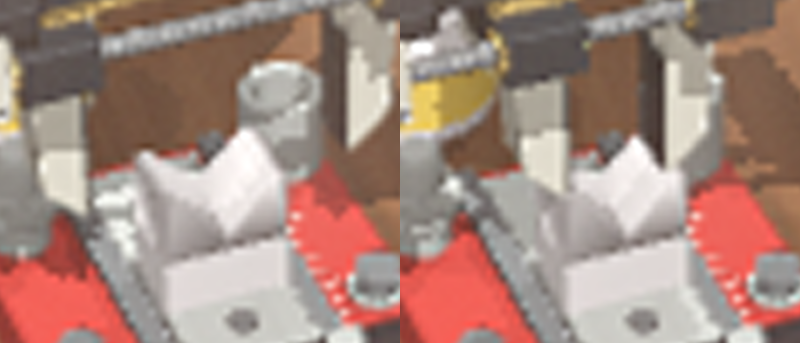

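Fingers at 32.7 mm do not bear on the block. They look beyond or above its rear edge, with left tip at crop (310,346) and right at (415,329). I'll back-project the tips.

Run:
```python
from h import *
np.set_printoptions(precision=1,suppress=True)
for z in(54,68,82,95):
    q=[atz('side',(215+x/6,165+y/6),z)[:2] for x,y in((247,368),(473,312),(315,346),(412,329))]
    print(z,*q,'open d',q[1]-q[0],'mid',(q[0]+q[1])/2,'closed d',q[3]-q[2],'mid',(q[2]+q[3])/2)
for t in('rest_grip','rest','knob_grip'):
    for c,ctr in(('side',(274,224)),('top',(301,217))):
        print(t,c,[(q['location'].round(1) if hasattr(q['location'],'round') else q['location'],q['score']) for q in pinpoint(c,t) if np.hypot(*(np.array(q['location'])-ctr))<45])
```

```text
54 [490.2  79.7] [589.   87.9] [520.3  85.3] [561.5  84.5] open d [98.8  8.3] mid [539.6  83.8] closed d [41.2 -0.9] mid [540.9  84.9]
68 [486.4  62.9] [583.4  71. ] [516.   68.5] [556.4  67.6] open d [97.   8.1] mid [534.9  67. ] closed d [40.4 -0.9] mid [536.2  68. ]
82 [482.6  46.1] [577.9  54.1] [511.7  51.6] [551.4  50.8] open d [95.2  8. ] mid [530.2  50.1] closed d [39.7 -0.8] mid [531.5  51.2]
95 [479.1  30.5] [572.7  38.4] [507.6  35.9] [546.6  35.1] open d [93.6  7.9] mid [525.9  34.5] closed d [39.  -0.8] mid [527.1  35.5]
rest_grip side [([276.7, 224.9], 0.57)]
rest_grip top []
rest side [([272.8, 235.8], 0.82)]
rest top []
knob_grip side [([290.3, 248.5], 0.96)]
knob_grip top [([342.0, 213.0], 0.46)]
```

```bash
python3 -m pendant '[0,0,0,0,0,0,1,0,0,0,0,0,0,1,0,0,0,0,0,0,1,0,0,0,0,0,0,1,0,0,0,0,0,0,1]'
```

```text
time: 7.9
tool_pos: [524.4, 52.5, 53.8]
tcp_rot: [-3.142, 0.0, 1.659]
contact_force: [-0.3, 0.0, 0.8]
grip_width: 0.4
finger_force: 0.0
```

```bash
python3 -m pendant '[-0.1,0,0,0,0,0,1,-0.1,0,0,0,0,0,1,-0.1,0,0,0,0,0,1,-0.1,0,0,0,0,0,1,-0.1,0,0,0,0,0,1,0,0,0,0,0,0,1]'
cat >> h.py <<'E'
def shift(tpl,px,rad=8,new=None):
    # track a 12px patch of the first side view
    a=cv2.imread('pics/side0.png');n=capture('side')[:,:,::-1] if new is None else new
    x,y=px;t=a[y-5:y+6,x-7:x+8];s=n[y-5-rad:y+6+rad,x-7-rad:x+8+rad]
    r=cv2.matchTemplate(np.ascontiguousarray(s),np.ascontiguousarray(t),cv2.TM_CCOEFF_NORMED);_,v,_,l=cv2.minMaxLoc(r);return np.array(l)-rad,round(v,2)
E
python3 - <<'E'
from h import *
n=capture('side')[:,:,::-1]; cv2.imwrite('pics/s5.png',n)
print(shift(0,(279,240),new=n),shift(0,(277,236),new=n),shift(0,(254,247),new=n))
go((0,0,0))
E
```

```text
time: 8.5
tool_pos: [525.8, 37.1, 53.8]
tcp_rot: [3.142, 0.0, 1.658]
contact_force: [-0.8, 0.4, 0.1]
grip_width: 0.4
finger_force: 0.0
(array([0, 0]), 0.96) (array([0, 0]), 1.0) (array([0, 0]), 0.99)
t 8.55 tcp [525.8  37.3  53.8] rpy [1.800e+02 1.000e-02 9.503e+01] q [-0.075  0.496  1.7   -0.     0.946 -0.162] F [-0.3 -0.3 -0.1]
shift units [  0.297 -17.567   1.792]
```

```bash
python3 -m pendant '[0.2,0,0,0,0,0,1,0.2,0,0,0,0,0,1,0,0,0.06,0,0,0,1,0,0,0.06,0,0,0,1,0,0,0.06,0,0,0,1]'; python3 -m pendant '[0,0,0.06,0,0,0,1,0,0,0.06,0,0,0,1,0,0,0,0,0,0,1]'
```

```text
time: 9.05
tool_pos: [524.6, 49.6, 48.2]
tcp_rot: [-3.141, 0.0, 1.659]
contact_force: [-0.7, -0.5, -0.3]
grip_width: 1.0
finger_force: 0.0
time: 9.35
tool_pos: [524.4, 49.4, 44.5]
tcp_rot: [-3.141, 0.0, 1.659]
contact_force: [0.0, 0.5, -0.6]
grip_width: 0.6
finger_force: 0.0
```

```bash
python3 -m pendant '[0,0,0.06,0,0,0,1,0,0,0.06,0,0,0,1,0,0,0.06,0,0,0,1,0,0,0,0,0,0,1]'; python3 -m pendant '[0,0,0.06,0,0,0,1,0,0,0.06,0,0,0,1,0,0,0,0,0,0,1]'
```

```text
time: 9.75
tool_pos: [525.9, 49.5, 40.0]
tcp_rot: [3.139, 0.0, 1.659]
contact_force: [2.4, 1.0, 3.8]
grip_width: 0.7
finger_force: 1.9
time: 10.05
tool_pos: [526.5, 49.5, 39.5]
tcp_rot: [3.136, 0.001, 1.659]
contact_force: [-5.0, 0.1, 28.6]
grip_width: 0.7
finger_force: 15.4
```

```bash
python3 -m pendant '[0,0,-0.5,0,0,0,1,0,0,-0.5,0,0,0,1,0,0,0,0,0,0,-1,0,0,0,0,0,0,-1,0,0,0,0,0,0,-1,0,0,0,0,0,0,-1,0,0,0,0,0,0,-1,0,0,0,0,0,0,-1,0,0,0,0,0,0,-1,0,0,0,0,0,0,-1,0,0,0,0,0,0,-1,0,0,0,0,0,0,-1]'
python3 -m pendant '[0,0,0,0,0,0,-1,0,0,0,0,0,0,-1]'
python3 - <<'E'
from h import *
n=capture('side')[:,:,::-1]; cv2.imwrite('pics/s6.png',n)
print([shift(0,p,new=n) for p in((279,240),(277,236),(254,247))])
go((524.5,50,53))
print(get_obs()['grip_width'])
E
```

```text
time: 11.25
tool_pos: [524.6, 49.5, 65.8]
tcp_rot: [3.142, 0.0, 1.659]
contact_force: [1.2, -0.3, 0.2]
grip_width: 75.9
finger_force: 0.0
time: 11.45
tool_pos: [524.7, 49.5, 65.8]
tcp_rot: [3.142, 0.0, 1.659]
contact_force: [-0.6, -0.4, -0.1]
grip_width: 90.0
finger_force: 0.0
[(array([0, 0]), 0.9), (array([0, 0]), 0.98), (array([0, 0]), 0.99)]
t 11.5 tcp [524.6  49.5  65.8] rpy [180.     0.    95.05] q [-0.051  0.479  1.688 -0.     0.974 -0.139] F [ 0.6 -0.4  0.3]
shift units [ 0.016 -0.004  0.427]
91.34349443869262
```

```bash
python3 -m pendant '[0,0,0.4,0,0,0,-1,0,0,0.2,0,0,0,-1,0,0,0.1,0,0,0,-1,0,0,0.1,0,0,0,-1,0,0,0.1,0,0,0,-1,0,0,0,0,0,0,-1]' ; python3 -m pendant '[0,0,0.1,0,0,0,-1,0,0,0.1,0,0,0,-1,0,0,0,0,0,0,-1]'
```

```text
time: 12.1
tool_pos: [524.4, 49.5, 38.4]
tcp_rot: [-3.141, 0.0, 1.659]
contact_force: [0.9, -0.2, -0.4]
grip_width: 92.2
finger_force: 0.0
time: 12.4
tool_pos: [524.4, 49.5, 32.4]
tcp_rot: [-3.141, -0.0, 1.659]
contact_force: [0.5, -0.2, -0.3]
grip_width: 92.1
finger_force: 0.0
```

```bash
python3 -m pendant '[0,0,0.1,0,0,0,-1,0,0,0.1,0,0,0,-1,0,0,0,0,0,0,-1]' ; python3 -m pendant '[0,0,0,0,0,0,1,0,0,0,0,0,0,1,0,0,0,0,0,0,1,0,0,0,0,0,0,1,0,0,0,0,0,0,1,0,0,0,0,0,0,1,0,0,0,0,0,0,1,0,0,0,0,0,0,1]'
```

```text
time: 12.7
tool_pos: [524.3, 49.5, 26.3]
tcp_rot: [-3.141, -0.0, 1.659]
contact_force: [-0.2, 0.4, -0.4]
grip_width: 91.9
finger_force: 0.0
time: 13.5
tool_pos: [525.2, 49.6, 27.0]
tcp_rot: [3.14, 0.0, 1.659]
contact_force: [3.2, 1.1, 0.3]
grip_width: 46.1
finger_force: 30.0
```

```bash
python3 -m pendant '[-0.12,0,0,0,0,0,1,-0.12,0,0,0,0,0,1,-0.12,0,0,0,0,0,1,-0.12,0,0,0,0,0,1,-0.12,0,0,0,0,0,1,0,0,0,0,0,0,1]' ; python3 -m pendant '[-0.07,0,0,0,0,0,1,0,0,0,0,0,0,1]'
```

```text
time: 14.1
tool_pos: [526.6, 31.5, 26.9]
tcp_rot: [3.141, -0.0, 1.658]
contact_force: [1.7, 2.7, 1.2]
grip_width: 46.1
finger_force: 30.0
time: 14.3
tool_pos: [526.8, 29.7, 27.0]
tcp_rot: [3.141, -0.0, 1.659]
contact_force: [3.0, 4.4, 0.8]
grip_width: 45.5
finger_force: 30.0
```

```bash
python3 -m pendant '[-0.07,0,0,0,0,0,1,0,0,0,0,0,0,1]' ; python3 -m pendant '[-0.07,0,0,0,0,0,1,0,0,0,0,0,0,1]'; python3 -c "
from h import *
n=capture('side')[:,:,::-1]; cv2.imwrite('pics/s7.png',n)
print([shift(0,p,new=n,rad=14) for p in((279,240),(277,236),(254,247))])"
```

```text
time: 14.5
tool_pos: [526.9, 27.6, 27.0]
tcp_rot: [3.141, -0.0, 1.659]
contact_force: [2.5, 4.2, -0.2]
grip_width: 45.7
finger_force: 30.0
time: 14.7
tool_pos: [527.1, 25.8, 26.9]
tcp_rot: [3.141, -0.001, 1.659]
contact_force: [2.8, 4.9, 1.4]
grip_width: 45.8
finger_force: 30.0
[(array([-2, -5]), 0.39), (array([4, 6]), 0.6), (array([0, 0]), 0.94)]
```

```bash
python3 -m pendant '[-0.07,0,0,0,0,0,1,-0.07,0,0,0,0,0,1,0,0,0,0,0,0,1]' ; python3 -m pendant '[-0.07,0,0,0,0,0,1,0,0,0,0,0,0,1]'
```

```text
time: 15.05
tool_pos: [527.2, 25.5, 27.3]
tcp_rot: [3.141, -0.006, 1.659]
contact_force: [1.4, 23.3, 4.4]
grip_width: 45.6
finger_force: 30.1
time: 15.25
tool_pos: [527.2, 25.2, 27.4]
tcp_rot: [3.14, -0.008, 1.659]
contact_force: [2.8, 32.0, 6.6]
grip_width: 46.0
finger_force: 30.1
```

```bash
python3 -m pendant '[0.12,0,0,0,0,0,1,0,0,0,0,0,0,1]'; python3 -m pendant '[0,0,0,0,0,0,-1,0,0,0,0,0,0,-1,0,0,0,0,0,0,-1,0,0,0,0,0,0,-1,0,0,-0.4,0,0,0,-1,0,0,-0.8,0,0,0,-1,0,0,-0.8,0,0,0,-1,0,0,-0.8,0,0,1,-1,0,0,0,0,0,1,-1,0,0,0,0,0,1,-1,0,0,0,0,0,1,-1,0,0,0,0,0,1,-1]'; python3 -m pendant '[0,0,0,0,0,1,-1,0,0,0,0,0,1,-1,0,0,0,0,0,1,-1,0,0,0,0,0,1,-1,0,0,0,0,0,1,-1,0,0,0,0,0,1,-1,0,0,0,0,0,1,-1,0,0,0,0,0,1,-1,0,0,0,0,0,1,-1,0,0,0,0,0,1,-1,0,0,0,0,0,1,-1,0,0,0,0,0,1,-1]'
python3 - <<'E'
from h import *
n=capture('side')[:,:,::-1]; cv2.imwrite('pics/s8.png',n)
go((535.5,-64.5,110),5.2)
E
```

```text
time: 15.45
tool_pos: [527.2, 25.5, 27.0]
tcp_rot: [3.14, -0.003, 1.66]
contact_force: [2.7, 14.5, 2.1]
grip_width: 45.7
finger_force: 30.1
time: 16.65
tool_pos: [527.1, 22.4, 111.8]
tcp_rot: [3.141, 0.0, 1.307]
contact_force: [-0.6, -0.3, -0.5]
grip_width: 91.8
finger_force: 0.0
time: 17.85
tool_pos: [527.1, 22.4, 111.7]
tcp_rot: [3.141, -0.0, 0.469]
contact_force: [-0.4, 0.7, 0.0]
grip_width: 91.8
finger_force: 0.0
t 17.9 tcp [527.1  22.4 111.7] rpy [ 1.7997e+02 -3.0000e-02  2.6680e+01] q [-0.103  0.423  1.633 -0.     1.084  1.003] F [ 0.7 -0.5  0.3]
shift units [-1.051  2.714  0.057]
turn units [ 0.01 -0.01  5.37]
```

```bash
python3 -m pendant '[0,0,0,0,0,1,1,0,0,0,0,0,1,1,0,0,0,0,0,1,1,0,0,0,0,0,1,1,0,0,0,0,0,1,1,0,0,0,0,0,0.37,1,0,0.9,0,0,0,0,1,0,0.9,0,0,0,0,1,0.02,0.9,0,0,0,0,1,0,0.2,0,0,0,0,1,0,0,0,0,0,0,1,0,0,0,0,0,0,1]'
python3 - <<'E'
from h import *
n=capture('side')[:,:,::-1]; cv2.imwrite('pics/s9.png',n)
cv2.imwrite('pics/v10.png',cv2.resize(n[155:265,225:365],None,fx=5.4,fy=5.4,interpolation=cv2.INTER_CUBIC))
go((535.5,-64.5,80),5.2)
t=get_obs()['tool_pos']
for d in(0,20,30,40,50):print(d,((proj('side',t+[0,0,d])-[225,155])*5.4).round())
print('bar top',((proj('side',[535.5,-64.5,105.5])-[225,155])*5.4).round())
E
```

```text
time: 19.1
tool_pos: [535.8, -63.2, 110.9]
tcp_rot: [-3.141, 0.0, 0.098]
contact_force: [-0.2, 0.3, 0.1]
grip_width: 2.2
finger_force: 0.0
t 19.15 tcp [535.9 -63.  110.9] rpy [-1.7998e+02  1.0000e-02  5.6400e+00] q [-0.259  0.444  1.6    0.     1.097  1.213] F [-0.4  0.2  0. ]
shift units [-0.017  0.05   1.03 ]
turn units [-0.    0.    0.11]
0 [362. 469.]
20 [362. 431.]
30 [363. 412.]
40 [363. 392.]
50 [363. 372.]
bar top [362. 482.]
```

View pics/v10.png

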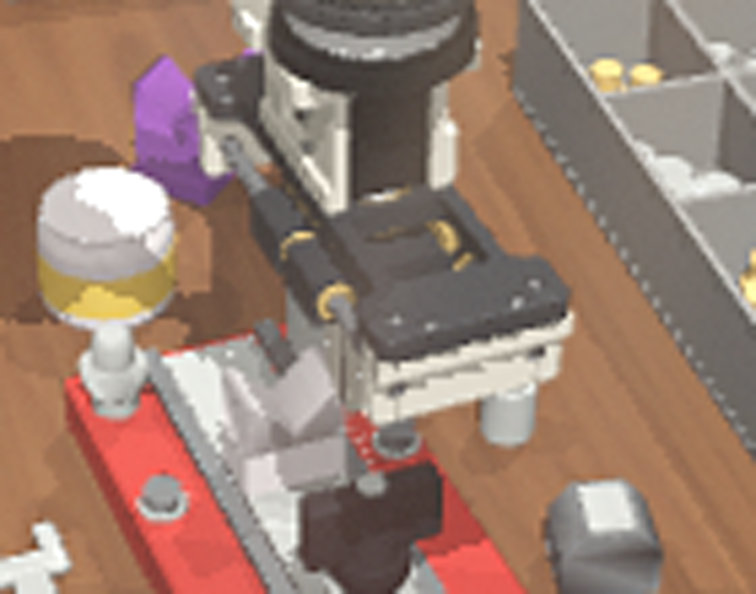

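The picture shows the V block moved up towards the knob. The knob's white dot is at (372,483), and the gripper body's near end has bottom corners at (375,415) and (560,360) in the crop. I'll back out the tool offset from the body.

Run:
```python
from h import *
t=get_obs()['tool_pos'];b=np.radians(5.5);ux=np.array([np.cos(b),np.sin(b),0]);uy=np.array([-np.sin(b),np.cos(b),0])
for d in(0,15,30,40,50):
  print(d,[((proj('side',t+[0,0,66+d]-95*uy+s*37*ux)-[225,155])*5.4).round() for s in(-1,1)],'other end',[((proj('side',t+[0,0,66+d]+95*uy+s*37*ux)-[225,155])*5.4).round() for s in(-1,1)])
for z in(177,192,207,217): print(z,atz('side',(225+467/5.4,155+388/5.4),z)+95*uy)
```

```text
0 [array([373., 517.]), array([559., 465.])] other end [array([189., 228.]), array([356., 189.])]
15 [array([373., 486.]), array([562., 434.])] other end [array([188., 198.]), array([356., 159.])]
30 [array([374., 453.]), array([564., 402.])] other end [array([187., 168.]), array([356., 129.])]
40 [array([374., 432.]), array([565., 380.])] other end [array([186., 147.]), array([356., 108.])]
50 [array([375., 409.]), array([567., 358.])] other end [array([185., 126.]), array([357.,  88.])]
177 [555.2764373   -7.63154244 177.        ]
192 [548.71403503 -24.80277775 192.        ]
207 [542.15163276 -41.97401307 207.        ]
217 [537.77669792 -53.42150328 217.        ]
```

```bash
python3 -m pendant '[0.03,0.04,0,0,0,0.1,-1,0,0,0,0,0,0,-1,0,0,0,0,0,0,-1,0,0,0,0,0,0,-1,0,0,0,0,0,0,-1,0,0,0,0,0,0,-1,0,0,0.4,0,0,0,-1,0,0,0.5,0,0,0,-1,0,0,0.5,0,0,0,-1,0,0,0.5,0,0,0,-1,0,0,0.35,0,0,0,-1,0,0,0.1,0,0,0,-1]'; python3 -m pendant '[0,0,0,0,0,0,1,0,0,0,0,0,0,1,0,0,0,0,0,0,1,0,0,0,0,0,0,1,0,0,0,0,0,0,1,0,0,0,0,0,0,1,0,0,0,0,0,0,1,0,0,0,0,0,0,1,0,0,0,0,0,0,1,0,0,0,0,0,0,1,0,0,0,0,0,0,1]'
```

```text
time: 20.35
tool_pos: [536.1, -64.8, 38.6]
tcp_rot: [-3.141, 0.003, 0.09]
contact_force: [-0.3, -0.4, 0.8]
grip_width: 90.3
finger_force: 0.0
time: 21.45
tool_pos: [537.0, -65.7, 40.3]
tcp_rot: [3.14, 0.0, 0.091]
contact_force: [-1.5, -3.8, -0.1]
grip_width: 14.1
finger_force: 30.0
```

```bash
python3 -m pendant '[0,0.01,0.035,0,0,0,1,0,0,0.035,0,0,0,1,0,0,0,0,0,0,1]'; python3 -m pendant '[0,0,0.035,0,0,0,1,0,0,0,0,0,0,1]'
```

```text
time: 21.75
tool_pos: [537.0, -65.6, 38.2]
tcp_rot: [3.141, 0.0, 0.09]
contact_force: [-1.6, -3.0, 3.8]
grip_width: 14.0
finger_force: 30.0
time: 21.95
tool_pos: [537.0, -65.6, 37.1]
tcp_rot: [3.141, 0.0, 0.09]
contact_force: [-2.2, -5.3, 3.0]
grip_width: 13.8
finger_force: 30.0
```

```bash
python3 -m pendant '[0,0,0.035,0,0,0,1,0,0,0,0,0,0,1]'; python3 -m pendant '[0,0,0.03,0,0,0,1,0,0,0,0,0,0,1]'
```

```text
time: 22.15
tool_pos: [537.1, -65.6, 36.6]
tcp_rot: [3.141, -0.0, 0.09]
contact_force: [-4.2, -4.8, 7.9]
grip_width: 13.5
finger_force: 30.0
time: 22.35
tool_pos: [537.2, -65.7, 36.4]
tcp_rot: [3.141, -0.0, 0.091]
contact_force: [-4.8, -4.6, 12.2]
grip_width: 14.0
finger_force: 30.0
```

```bash
python3 -m pendant '[0,0,-0.003,0,0,-1,1,0,0,-0.003,0,0,-1,1,0,0,-0.003,0,0,-1,1,0,0,-0.003,0,0,-1,1,0,0,-0.003,0,0,-1,1,0,0,0,0,0,0,1]'
```

```text
time: 22.95
tool_pos: [537.1, -65.6, 36.7]
tcp_rot: [3.141, -0.0, 0.441]
contact_force: [-5.1, -4.0, 11.6]
grip_width: 13.9
finger_force: 30.0
```

```bash
python3 -c "
from h import *
go((0,0,0));print(get_obs()['moment'])"
```

```text
t 22.95 tcp [537.1 -65.6  36.7] rpy [ 1.7995e+02 -1.0000e-02  2.5290e+01] q [-2.630e-01  5.410e-01  1.677e+00 -1.000e-03  9.240e-01  8.670e-01] F [-5.1 -4.  11.6]
shift units [-15.253  -9.627   1.213]
[-0.65719893  0.91152733  0.05572235]
```

```bash
python3 -m pendant '[-0.02,0,-0.003,0,0,-1,1,0,0,-0.003,0,0,-1,1,0,0,-0.003,0,0,-1,1,0,0,0,0,0,0,1]'; python3 -m pendant '[0,0,-0.003,0,0,-1,1,0,0,-0.003,0,0,-1,1,0,0,-0.003,0,0,-1,1,0,0,0,0,0,0,1]'
```

```text
time: 23.35
tool_pos: [537.0, -65.6, 36.8]
tcp_rot: [3.141, -0.001, 0.651]
contact_force: [-3.1, -2.4, 10.0]
grip_width: 13.5
finger_force: 30.0
time: 23.75
tool_pos: [537.0, -65.6, 36.7]
tcp_rot: [3.141, -0.001, 0.86]
contact_force: [-1.4, -2.1, 5.5]
grip_width: 14.0
finger_force: 30.0
```

```bash
python3 -m pendant '[0,0,0.04,0,0,0,1,0,0,0,0,0,0,1]'
```

```text
time: 23.95
tool_pos: [537.0, -65.6, 35.9]
tcp_rot: [3.14, -0.001, 0.858]
contact_force: [-3.2, -1.5, 10.2]
grip_width: 13.7
finger_force: 30.0
```

```bash
python3 -m pendant '[0,0,0.03,0,0,0,1,0,0,0,0,0,0,1,0,0,0,0,0,0,1]'
```

```text
time: 24.25
tool_pos: [537.0, -65.5, 35.5]
tcp_rot: [3.14, -0.001, 0.859]
contact_force: [-4.2, -2.9, 13.6]
grip_width: 13.5
finger_force: 30.0
```

```bash
python3 -m pendant '[0,0,-0.003,0,0,-1,1,0,0,-0.003,0,0,-1,1,0,0,0,0,0,0,1]'; python3 -m pendant '[0,0,-0.003,0,0,-1,1,0,0,-0.003,0,0,-1,1,0,0,0,0,0,0,1]'
```

```text
time: 24.55
tool_pos: [536.9, -65.5, 34.9]
tcp_rot: [3.141, -0.0, 1.0]
contact_force: [-1.7, -3.5, 6.2]
grip_width: 14.1
finger_force: 30.0
time: 24.85
tool_pos: [536.9, -65.6, 34.7]
tcp_rot: [3.141, -0.0, 1.138]
contact_force: [-1.7, -4.2, 4.9]
grip_width: 13.7
finger_force: 30.0
```

```bash
python3 -m pendant '[0,0,0.04,0,0,0,1,0,0,0,0,0,0,1]'; python3 -m pendant '[0,0,0,0,0,-1,1,0,0,0,0,0,0,1]'
```

```text
time: 25.05
tool_pos: [536.9, -65.6, 33.3]
tcp_rot: [3.141, -0.0, 1.136]
contact_force: [-0.9, -2.3, 4.5]
grip_width: 13.7
finger_force: 30.0
time: 25.25
tool_pos: [536.9, -65.6, 33.4]
tcp_rot: [3.141, -0.0, 1.207]
contact_force: [-0.6, -3.8, 3.5]
grip_width: 13.8
finger_force: 30.0
```

```bash
python3 -m pendant '[0,0,0.04,0,0,0,1,0,0,0,0,0,0,1]'; python3 -m pendant '[0,0,0.04,0,0,0,1,0,0,0,0,0,0,1]'
```

```text
time: 25.45
tool_pos: [536.9, -65.6, 32.1]
tcp_rot: [3.141, -0.0, 1.206]
contact_force: [-0.3, -3.5, 4.3]
grip_width: 13.9
finger_force: 30.0
time: 25.65
tool_pos: [536.9, -65.6, 30.9]
tcp_rot: [3.141, -0.0, 1.206]
contact_force: [1.3, -2.5, 4.7]
grip_width: 13.8
finger_force: 30.0
```

```bash
python3 -m pendant '[0,0,0.03,0,0,0,1,0,0,0,0,0,0,1]'
```

```text
time: 25.85
tool_pos: [536.9, -65.6, 30.2]
tcp_rot: [3.141, -0.0, 1.207]
contact_force: [0.7, -3.1, 6.1]
grip_width: 13.5
finger_force: 30.0
```

```bash
python3 -m pendant '[0,0,0.03,0,0,0,1,0,0,0,0,0,0,1]'; python3 -m pendant '[0,0,0.03,0,0,0,1,0,0,0,0,0,0,1]'
```

```text
time: 26.05
tool_pos: [536.9, -65.6, 29.9]
tcp_rot: [3.141, -0.0, 1.207]
contact_force: [-1.9, -1.9, 10.8]
grip_width: 13.8
finger_force: 30.0
time: 26.25
tool_pos: [537.0, -65.7, 29.8]
tcp_rot: [3.14, -0.0, 1.207]
contact_force: [-3.9, -2.2, 17.8]
grip_width: 13.5
finger_force: 30.0
```

```bash
python3 -m pendant '[0,0,-0.03,0,0,0,1,0,0,0.003,0,0,1,1,0,0,0.003,0,0,1,1,0,0,0.003,0,0,1,1,0,0,0.003,0,0,1,1,0,0,0.003,0,0,1,1,0,0,0.003,0,0,1,1,0,0,0,0,0,0,1]'; python3 -m pendant '[0,0,0.003,0,0,1,1,0,0,0.003,0,0,1,1,0,0,0.003,0,0,1,1,0,0,0.003,0,0,1,1,0,0,0.003,0,0,1,1,0,0,0.003,0,0,1,1,0,0,0,0,0,0,1]'; python3 -c "
from h import *
print(get_obs()['moment'])"
```

```text
time: 27.05
tool_pos: [537.0, -65.7, 29.4]
tcp_rot: [3.14, -0.001, 0.786]
contact_force: [-2.4, -3.1, 9.9]
grip_width: 14.2
finger_force: 30.0
time: 27.75
tool_pos: [537.0, -65.7, 28.9]
tcp_rot: [3.141, -0.001, 0.367]
contact_force: [-1.7, -2.4, 10.3]
grip_width: 13.9
finger_force: 30.0
[-0.52957175  0.29098323 -0.02106852]
```

```bash
cat > m.py <<'E'
from plant import *
o=get_obs();print('yaw',round(o['tcp_rot'][2],3),'z',round(o['tool_pos'][2],2),'F',o['contact_force'].round(1),'mz',round(o['moment'][2],3),'tau6',round(o['tau'][5],3))
E
python3 -m pendant '[0,0,-0.03,0,0,1,1,0,0,0.003,0,0,1,1,0,0,0.003,0,0,1,1,0,0,0.003,0,0,1,1,0,0,0.003,0,0,1,1,0,0,0.003,0,0,1,1]' >/dev/null; python3 m.py
python3 -m pendant '[0,0,0.003,0,0,1,1,0,0,0.003,0,0,1,1,0,0,0.003,0,0,1,1,0,0,0.003,0,0,1,1,0,0,0.003,0,0,1,1]'>/dev/null; python3 m.py
python3 -m pendant '[0,0,0.003,0,0,1,1,0,0,0.003,0,0,1,1]'>/dev/null; python3 m.py
python3 -m pendant '[0,0,0.003,0,0,1,1,0,0,0.003,0,0,1,1]'>/dev/null; python3 m.py
python3 -m pendant '[0,0,0.003,0,0,1,1,0,0,0.003,0,0,1,1]'>/dev/null; python3 m.py
python3 -m pendant '[0,0,0.003,0,0,1,1,0,0,0.003,0,0,1,1]'>/dev/null; python3 m.py
```

```text
yaw -0.053 z 28.79 F [ 0.2 -3.9  6. ] mz 0.009 tau6 -0.892
yaw -0.402 z 28.59 F [-1.6 -3.7  8.6] mz 0.053 tau6 -0.878
yaw -0.541 z 28.53 F [-1.4 -1.8  9.7] mz 0.061 tau6 -0.872
yaw -0.681 z 28.46 F [-2.2 -3.1  9.9] mz 0.031 tau6 -0.864
yaw -0.821 z 28.39 F [-2.4 -3.  12.1] mz 0.055 tau6 -0.848
yaw -0.96 z 28.27 F [-2.1 -3.8 12.8] mz 0.098 tau6 -0.826
```

```bash
python3 -m pendant '[0,0,-0.04,0,0,0,1,0,0,0,0,0,0,1]' >/dev/null; python3 m.py
for i in 1; do :; done
python3 -m pendant '[0,0,0.001,0,0,1,1,0,0,0.001,0,0,1,1]'>/dev/null; python3 m.py
python3 -m pendant '[0,0,0.001,0,0,1,1,0,0,0.001,0,0,1,1]'>/dev/null; python3 m.py
python3 -m pendant '[0,0,0.001,0,0,1,1,0,0,0.001,0,0,1,1]'>/dev/null; python3 m.py
python3 -m pendant '[0,0,0.001,0,0,1,1,0,0,0.001,0,0,1,1,0,0,0,0,0,0,1]'>/dev/null; python3 m.py; python3 -c "
from h import *
go((0,0,0))"
```

```text
yaw -0.957 z 28.48 F [ 0.8 -3.4  2.9] mz -0.039 tau6 0.021
yaw -1.099 z 28.42 F [ 1.7 -4.3  2.7] mz 0.183 tau6 -0.832
yaw -1.238 z 28.31 F [ 1.4 -4.4  2.4] mz 0.162 tau6 -0.754
yaw -1.378 z 28.17 F [ 2.6 -4.8  2.3] mz 0.186 tau6 -0.722
yaw -1.516 z 28.06 F [ 1.7 -5.2  0.7] mz -0.039 tau6 0.687
t 30.75 tcp [537.  -65.8  28.1] rpy [-1.7996e+02 -3.0000e-02 -8.6830e+01] q [-0.263  0.553  1.685 -0.     0.904  2.823] F [ 1.7 -5.2  0.7]
shift units [-3.179 17.751  0.922]
```

```bash
python3 -m pendant '[0,0,0.001,0,0,1,1,0,0,0.001,0,0,1,1]'>/dev/null; python3 m.py
python3 -m pendant '[0,0,0.001,0,0,1,1]'>/dev/null; python3 m.py
python3 -m pendant '[0,0,0,0,0,0.3,1]'>/dev/null; python3 m.py
python3 -m pendant '[0,0,0,0,0,0,1,0,0,0,0,0,0,1]'>/dev/null; python3 m.py
```

```text
yaw -1.655 z 27.96 F [ 3.  -3.6  0.1] mz 0.239 tau6 -0.706
yaw -1.725 z 27.89 F [ 3.  -4.9 -0.4] mz 0.306 tau6 -0.656
yaw -1.745 z 27.85 F [ 3.7 -4.6 -0.6] mz 0.224 tau6 0.405
yaw -1.743 z 27.87 F [ 2.3 -4.5 -0.6] mz 0.162 tau6 0.157
```

```bash
python3 -m pendant '[0,0,0,0,0,0,-1,0,0,0,0,0,0,-1,0,0,0,0,0,0,-1,0,0,0,0,0,0,-1,0,0,0,0,0,0,-1,0,0,-0.4,0,0,0,-1,0,0,-0.8,0,0,0,-1,0,0,-0.9,0,0,0,-1,0,0,-0.9,0,0,0,-1,0,0,-0.9,0,0,0,-1,0,0,0,0,0,0,-1]'
python3 - <<'E'
from h import *
n=capture('side')[:,:,::-1];cv2.imwrite('pics/end.png',n);a=cv2.imread('pics/side0.png')
for t in('knob_top','knob_grip','clamp_knob','rest_grip','rest','adapter','ferrule_b','die_jaw','spanner'):
    print(t,[(np.round(q['location'],1),round(q['score'],2)) for q in pinpoint('side',t)[:3]])
# compare V-block with view of its home position
s9=cv2.imread('pics/s9.png');t=s9[236:248,268:286];r=cv2.matchTemplate(n[226:258,258:296],t,cv2.TM_CCOEFF_NORMED);print(cv2.minMaxLoc(r))
E
```

```text
time: 32.45
tool_pos: [539.0, -66.1, 149.9]
tcp_rot: [-3.133, -0.001, -1.746]
contact_force: [0.1, 0.5, 0.2]
grip_width: 91.2
finger_force: 0.0
knob_top [(array([297.3, 248.4]), 0.54), (array([283.2, 218.3]), 0.39)]
knob_grip [(array([293.6, 248.6]), 0.86)]
clamp_knob [(array([246.6, 208.3]), 0.57), (array([291.4, 268.5]), 0.53)]
rest_grip [(array([175.7, 206.9]), 0.82), (array([188.4, 160.2]), 0.82), (array([276.5, 229.9]), 0.76)]
rest [(array([391.3, 275.5]), 0.83), (array([176.4, 219. ]), 0.63)]
adapter [(array([246. , 225.4]), 0.49), (array([319. , 233.5]), 0.45)]
ferrule_b [(array([318. , 234.1]), 0.56), (array([334.3, 259.6]), 0.5), (array([275.2, 240.8]), 0.31)]
die_jaw [(array([337.7, 258.6]), 0.57)]
spanner [(array([239.9, 282.3]), 0.74)]
(-0.5833678841590881, 0.6433148980140686, (0, 6), (19, 8))
```

Run:
```python
from h import *
n=cv2.imread('pics/end.png')
b=np.radians(5.2);o=np.array([529.1,.3]);f=lambda y:np.r_[o+y*np.array([-np.sin(b),np.cos(b)]),72]
print(proj('side',f(30)),proj('side',f(54)),proj('side',f(54))-proj('side',f(30)))
for k in('s8','s9','end'):
    m=cv2.imread(f'pics/{k}.png');print(k,[shift(0,p,new=m,rad=10) for p in((272,237),(275,233),(270,228),(254,247),(339,255),(319,230),(247,200))])
for z in(94,96,105):print(proj('side',[536,-65,z]))
```

```text
[276.04634843 230.30224677] [272.38150811 224.34903493] [-3.66484031 -5.95321184]
s8 [(array([3, 6]), 0.92), (array([4, 6]), 0.97), (array([3, 6]), 0.95), (array([0, 0]), 0.99), (array([0, 0]), 1.0), (array([0, 0]), 1.0), (array([1, 0]), 0.79)]
s9 [(array([3, 6]), 0.62), (array([4, 6]), 0.7), (array([3, 6]), 0.65), (array([0, 0]), 0.99), (array([0, 0]), 1.0), (array([0, 1]), 0.76), (array([0, 0]), 0.59)]
end [(array([3, 6]), 0.91), (array([4, 6]), 0.97), (array([3, 6]), 0.77), (array([0, 0]), 0.98), (array([0, 0]), 1.0), (array([0, 0]), 0.85), (array([1, 0]), 0.47)]
[292.31131334 248.36511348]
[292.3198959  247.67879675]
[292.35875366 244.57148092]
```

```bash
python3 -c "
from plant import *
print(close_job())"
```

```text
the job is handed in; nothing more can be done
None
```

I handed the job in at about 33 s. The rest is fully home against the stud; the knob clicked on backing off, was then screwed down, and is released. I estimate clamping at 13 N from feel (snug is 8–25 N). While locating the rest I pressed shut fingers into its V notch at about 29 N, but it did not move.

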